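# Push the copper roller up the sloped gutter into its seat

## Task

The copper roller has rolled down to the low end of the sloped gutter. Push it up the gutter with the fingertips, over the lip at the top, so that it drops into the seat against the end stop and stays there without rolling back when you take your hand away. Only push it, gently: do not grip it or lift it off the gutter, keep your fingers behind it until it is well past half-way, and leave the amber jar, the glue bottle and the brown stone where they stand.

Things in the scene. Friction and masses are not known exactly. Their poses are not given: they have to be found in the camera images.
- gutter: Aluminium gutter, fixed to the desk on a 286 x 86 mm grey foot board. Origin: centre of the foot's underside; z up, +x uphill along the gutter, y across. Floor 50 mm wide, middle line y = 0; from x = -134 mm, 22 mm above the desk, it rises at 6 degrees. Side walls 5 mm thick, 12 mm above the floor. Low end: dark steel keeper, x = -140 to -134 mm, 8 mm above the floor.
- lip (a point): Top edge of the slope, middle of its width: gutter x = +85 mm, 45 mm above the desk; axes as the gutter's. Beyond it the floor steps 5 mm down into a level seat 36 mm long, closed by a dark steel end stop: face at gutter x = +121 mm, 10 mm thick, 62 mm wide, top 68 mm above the desk. Once its centre is past the lip the roller drops into the seat and does not roll back.
- roller: Solid copper-coloured cylinder, 40 mm diameter, 46 mm long, about 0.3 kg, lying across the gutter, free to roll. Origin: its centre; y its axis; x, z turn with it. Starts at rest against the keeper, centre at about gutter x = -119 mm, 44 mm above the desk; rolls back there if let go on the slope. A closed fingertip fits behind it; push 0 to 10 mm above its centre, a few N; its surface and the gutter's are smooth.
- seat (a point): Where the roller's centre is when it lies in the seat touching the end stop: gutter x = +101 mm, y = 0, 60 mm above the desk. Axes as the gutter's.
- amber_jar: Bystander: amber plastic jar, open and upright, 40 mm in diameter, 70 mm tall, loose, about 115 mm beside the middle of the gutter. Origin at the centre of its underside.
- glue_bottle: Bystander: small dark bottle with a tall blue cap, 23 x 30 mm, 88 mm tall, upright, loose, about 110 mm beside the upper end of the gutter. Origin at the centre of its underside.
- brown_stone: Bystander: rough brown stone, 38 x 56 mm, 30 mm tall, loose, about 100 mm beside the lower end of the gutter, on the side opposite the jar. Origin at the centre of its underside.
There are look-alikes about, which are no part of the job. There is more than one size of the roller; the one meant has the size given above.

How it is judged:
By the outcome, as a careful person would: the job done as asked, in the order asked, and still so for the second after the job is handed in, with the robot touching nothing.
It also fails if it takes over 40 s, if anything falls off the work surface, if the arm or the gripper's body presses on something with over 40 N, if the wrist force passes 120 N, or if a joint passes its speed limit or range.

## Robot

A 6-joint arm with a two-finger parallel gripper is mounted at the origin on a cart in front of the work surface, level with it; the furniture and walls round the work are solid. World frame = base frame: x ahead of the robot, y to its left, z up, the work surface at z = 0. Lengths are in mm, angles in rad, forces in N, time in s.
With the tool pointing down it reaches from about 400 to 925 mm from the base axis. Payload 12.5 kg.
Tool frame: the origin (TCP) lies at the very end of the fingers, on their centre line; the grasp point (between the pads) lies 19 mm behind it; y points along the fingers, z is the direction in which the jaws open and shut, and the axes are right-handed (so a half turn about y gives the same grasp; the last joint's range is limited). The gripper opens to 95 mm and grips with 3 to 60 N. Pads are 20 mm wide; open, the fingers measure 119 mm over their backs; the gripper's body (75 mm by 180 mm) begins 59 mm behind the grasp point.
Start: joints at [-1.393, 0.491, 1.559, -0, 1.092, -0.106], TCP at [175.027, -600.014, 175.761] pointing down, gripper open.
Joint ranges: [-3.1, 3.1], [-0.84, 2.19], [0.05, 2.79], [-1.13, 4.28], [0.06, 2.93], [-2.69, 2.69]. Speed limits (rad/s): [2.22, 2.22, 2.79, 3.14, 3.14, 3.14].

## Interface

Orientations are given as [roll, pitch, yaw] about the fixed x, y, z axes, in that order (R = Rz(yaw) Ry(pitch) Rx(roll)).
In Python, from cell import env, optics gives the robot as it stands.
- The arm moves only by the tool drive_tool, never from a script. Its argument "steps" is a list of rows, each an object with "slide": the shift along the tool's x, y, z in m, a list of three; "dr": the turn, a rotation vector about the tool's x, y, z in rad, a list of three; "fingers": the finger opening in m, from 0 to 0.0951. A call has 1 to 5 rows; each row is the pose to reach, as a shift and turn from the pose commanded when the call began, along the tool's axes at that moment; what a row does not reach only later rows make up. A row lasts 1/12 s, in which the tool goes at most 41.7 mm and 7.16 degrees, less where a joint would pass 70% of its speed; a pose out of reach is approached as far as the arm can. A call with a gripper value outside its range is refused whole. The fingers move at their own pace and stop on an object; the grip force is fixed at half the most. Time passes only in rows, so rows that repeat a pose let the fingers close. It gives the time, the measured TCP pose, the force and the opening at its end, in the units of the state.
- env.state(): the state, without advancing time (a new reading comes with each control period).
- optics.read_camera(name): name is "scene" or "side" or "wrist"; returns the picture (420x560x3 uint8, red, green, blue); there is no depth.
- optics.camera_model(name): a dict with "mtx" (3x3 intrinsics, pixels), "distortion" ([k1, k2, p1, p2, k3] as OpenCV has them; the pictures are not rectified), "R" (3x3) and "t" (3): a world point X has camera coordinates R X + t. Camera axes: x right, y down, z forward; pixel columns grow to the right and rows downward; lengths in mm; the calibration is good to about 2 mm. A picture is of the moment at which its call begins: read the wrist's pose just before it. camera_model takes no time and is no camera call; for the wrist camera it gives the pose at the moment of the call.
- env.job_done(): hands the job in, once; it reports no verdict.
The state is a dict: "t": time; "joints": joint angles; "qvel": joint speeds; "tau": joint torques, N m; "eef_pos": TCP position; "tcp_rot": TCP orientation; "ft_force": force on the tool from outside, world axes, zero at the start; "moment": the same for the moment, N m; "opening": opening from 0.0 (shut) to 1.0 (fully open).
Only numpy, scipy, OpenCV 4.12 (cv2) and the standard library are available. Lean on these libraries where they do the work, as an engineer would, in place of code of your own. Each camera call takes 0.05 s, during which the arm holds its last target.

## Working session

There is one attempt and no reset: what is moved stays moved. The work goes in short steps, Python scripts to look and compute and a tool call to move; the robot and the scene stay as the last step left them, time stands still between calls to the robot, and variables do not carry over. Pictures are saved under pics/ and viewed, and the job is handed in when it is done.

Besides the shell and the picture viewer there is one more tool, called after "Call:" as name([rows], argument=value, ...), one row to a line, values as JSON. drive_tool: Moves the arm, as the interface text tells. Its arguments: {"type":"object","properties":{"steps":{"type":"array","items":{"type":"object","properties":{"slide":{"type":"array","items":{"type":"number"}},"dr":{"type":"array","items":{"type":"number"}},"fingers":{"type":"number"}}}}},"required":["steps"]}

```bash
mkdir -p pics; ls
python3 - <<'E'
from cell import env, optics
import cv2
print(env.state())
for n in ["scene","side","wrist"]:
    im=optics.read_camera(n); cv2.imwrite(f"pics/{n}0.png",im[:,:,::-1])
    m=optics.camera_model(n); print(n,m)
E
```

```text
pics
{'t': 0.0, 'joints': array([-1.39254625e+00,  4.91566439e-01,  1.55948189e+00, -4.75030542e-05,
        1.09171394e+00, -1.05612679e-01]), 'qvel': array([-0.00159155, -0.00181208, -0.00100418, -0.00047102,  0.00178839,
        0.00036627]), 'tau': array([ 4.65129269e-03, -6.12628698e+01, -2.58183360e+01,  6.94482308e-02,
        4.81971412e-02, -1.26205978e-04]), 'eef_pos': array([ 174.9873934 , -599.68028738,  175.14633747]), 'tcp_rot': array([-1.57196387e+00,  8.14021750e-05, -2.85770802e+00]), 'ft_force': array([ 1.25559962, -0.26270411, -0.30215104]), 'moment': array([ 0.03089729,  0.00470413, -0.02449912]), 'opening': 1.0009913177378824}
scene {'mtx': array([[441.78905941,   0.        , 278.92813373],
       [  0.        , 441.78905941, 214.94850889],
       [  0.        ,   0.        ,   1.        ]]), 'distortion': array([-0.11876956,  0.        ,  0.        ,  0.        ,  0.        ]), 'R': array([[-0.58022343, -0.81437134, -0.01183575],
       [-0.35476014,  0.26578724, -0.89638295],
       [ 0.73313437, -0.51590354, -0.44312247]]), 't': array([367.24122986, 236.067564
[... 247 characters left out ...]
  0.        ,  0.        ]), 'R': array([[ 0.99994757, -0.00258315,  0.00990848],
       [ 0.00828182, -0.36504062, -0.93095476],
       [ 0.00602179,  0.93098801, -0.36500009]]), 't': array([-532.77770822,   90.15614184,  988.24562368])}
wrist {'mtx': array([[313.76392477,   0.        , 282.83102496],
       [  0.        , 313.76392477, 209.83829365],
       [  0.        ,   0.        ,   1.        ]]), 'distortion': array([0.00387989, 0.        , 0.        , 0.        , 0.        ]), 'R': array([[ 0.27881313, -0.96034483, -0.00102742],
       [-0.93198389, -0.27083698,  0.24094265],
       [-0.23166629, -0.06622044, -0.97053881]]), 't': array([-624.47930975,  -26.92130652,  390.45033107])}
```

View pics/scene0.png

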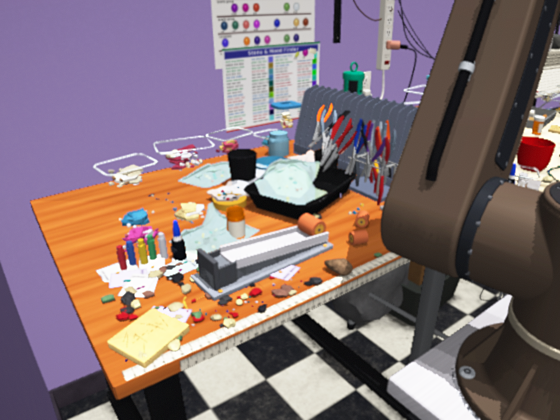

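View pics/side0.png

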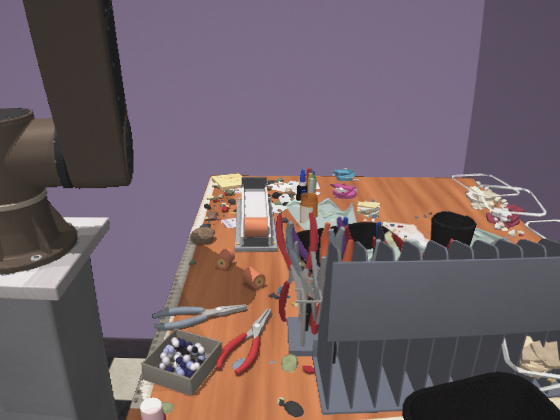

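View pics/wrist0.png

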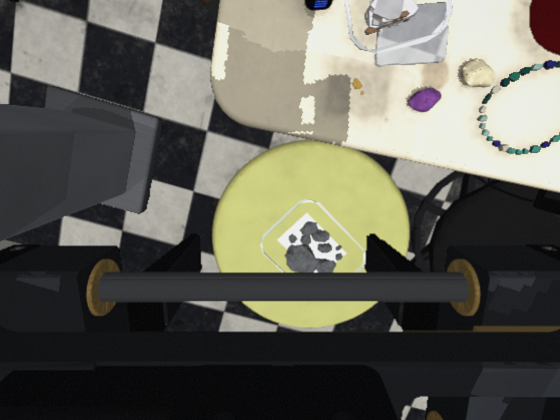

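Run:
```python
import cv2
a=cv2.imread("pics/scene0.png")[190:310,170:390]; b=cv2.imread("pics/side0.png")[160:300,170:350]
cv2.imwrite("pics/c1.png",cv2.resize(a,None,fx=3.6,fy=3.6,interpolation=cv2.INTER_CUBIC))
cv2.imwrite("pics/c2.png",cv2.resize(b,None,fx=4,fy=4,interpolation=cv2.INTER_CUBIC))
```

```text
(no output)
```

View pics/c1.png

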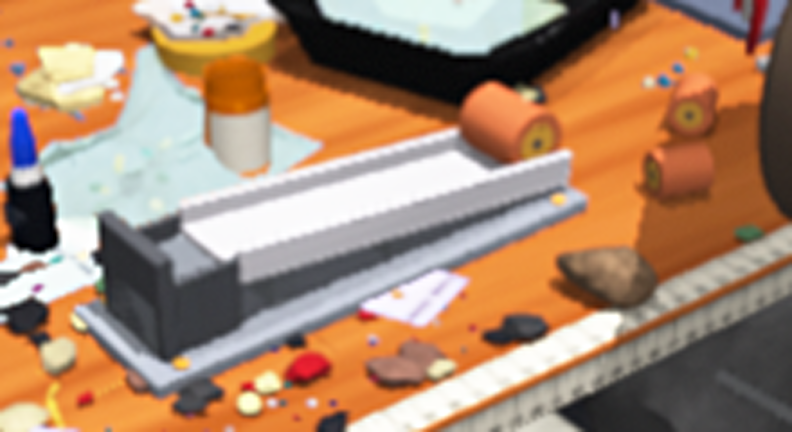

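View pics/c2.png

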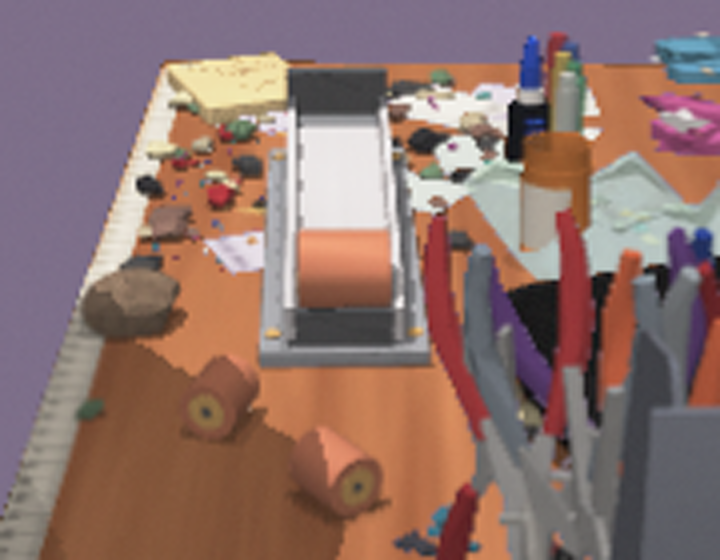

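```bash
cat > h.py <<'E'
import numpy as np, cv2
from cell import env, optics
def ray(n,uv,m=None):
    m=m or optics.camera_model(n)
    p=cv2.undistortPoints(np.array([[uv]],float),m["mtx"],m["distortion"])[0,0]
    R=np.array(m["R"]);c=-R.T@m["t"]
    d=R.T@np.array([p[0],p[1],1]); return c,d/np.linalg.norm(d)
def onz(n,uv,z,m=None):
    c,d=ray(n,uv,m); return (c+d*(z-c[2])/d[2]).round(1)
def proj(n,X,m=None):
    m=m or optics.camera_model(n); 
    return cv2.projectPoints(np.array(X,float).reshape(-1,1,3),cv2.Rodrigues(np.array(m["R"]))[0],np.array(m["t"],float),m["mtx"],m["distortion"])[0][:,0]
E
python3 - <<'E'
from h import *
S=lambda u,v:(170+u/3.6-.36,190+v/3.6-.36); D=lambda u,v:(170+u/4-.37,160+v/4-.37)
for n,p,z in [("scene",S(160,392),0),("scene",S(587,205),0),("scene",S(77,312),4),("side",D(260,365),0),("side",D(430,362),0)]: print(n,p,onz(n,p,z))
def tri(a,b):
    c1,d1=ray("scene",a);c2,d2=ray("side",b)
    t=np.linalg.lstsq(np.c_[d1,-d2],c2-c1,rcond=None)[0]; return c1+d1*t[0],c2+d2*t[1]
# endstop top corners: near base (-x) outer
print(tri(S(165,252),D(287,70)))
print(tri(S(100,212),D(386,70)))
# stone, jar, bottle bottoms
print("jar",onz("scene",S(240,165),0),onz("side",D(548,245),0)); print("bottle",onz("scene",S(35,245),0)); print("stone",onz("scene",S(612,295),0),onz("side",D(130,335),0))
E
```

```text
scene (214.08444444444444, 298.5288888888889) [453.7 266.7   0. ]
scene (332.69555555555553, 246.58444444444444) [465.1 -18.5   0. ]
scene (191.02888888888887, 276.3066666666667) [535.  271.8   4. ]
side (234.63, 250.88) [459.2  -9.1   0. ]
side (277.13, 250.13) [544.5  -4.2   0. ]
(array([461.74227401, 253.29620519,  71.02495628]), array([459.50627034, 252.30144154,  68.44017658]))
(array([520.27377288, 259.00510975,  66.98186579]), array([520.08946398, 258.92413924,  66.74226581]))
jar [627.4 119.    0. ] [614.4 144.5   0. ]
bottle [615.9 259.9   0. ]
stone [386.6  33.6  -0. ] [389.6  23.3   0. ]
```

```bash
python3 - <<'E'
from h import *
for n in("scene","side"):
    m=optics.camera_model(n);print(n,-m["R"].T@m["t"])
for uv in[(279,213.5),(290,221),(327,222),(335,252),(320,415)]:
    c,d=ray("side",uv)
    print(uv)
    for y in(-500,-400,-300,-200,-150,-100,-50,0,50):
        P=c+d*(y-c[1])/d[1]; print("  ",P.round(0),proj("scene",P).round(0))
print(onz("side",(320,415),0),onz("side",(560,400),0),onz("side",(290,350),0))
E
python3 - <<'E'
import cv2
a=cv2.imread("pics/scene0.png")[70:230,270:430]
cv2.imwrite("pics/c3.png",cv2.resize(a,None,fx=3.7,fy=3.7,interpolation=cv2.INTER_CUBIC))
E
```

```text
scene [-122.02713446  531.07450043  469.11953522]
side [ 526.05211293 -888.51041562  449.9200427 ]
(279, 213.5)
   [ 535. -500.  287.] [[459.  80.]]
   [ 538. -400.  246.] [[432. 101.]]
   [ 540. -300.  204.] [[404. 123.]]
   [ 542. -200.  162.] [[372. 147.]]
   [ 544. -150.  141.] [[356. 160.]]
   [ 545. -100.  120.] [[339. 173.]]
   [546. -50.  99.] [[321. 187.]]
   [547.   0.  78.] [[302. 202.]]
   [548.  50.  57.] [[283. 217.]]
(290, 221)
   [ 545. -500.  280.] [[455.  83.]]
   [ 550. -400.  237.] [[428. 103.]]
   [ 555. -300.  193.] [[399. 126.]]
   [ 559. -200.  150.] [[367. 150.]]
   [ 562. -150.  128.] [[350. 163.]]
   [ 564. -100.  106.] [[332. 177.]]
   [567. -50.  84.] [[314. 191.]]
   [569.   0.  62.] [[296. 205.]]
   [572.  50.  41.] [[276. 220.]]
(327, 222)
   [ 577. -500.  280.] [[445.  81.]]
   [ 590. -400.  236.] [[415. 101.]]
   [ 603. -300.  192.] [[383. 122.]]
   [ 616. -200.  148.] [[350. 145.]]
   [ 623. -150.  127.] [[332. 157.]]
   [ 629. -100.  105.] [[314. 169.]]
   [636. -50.  83.] [[295. 182.]]
   [643.   0.  61.] [[276. 195.]]
   [649.  50.  39.] [[257. 208.]]
(335, 252)
   [ 586. -500.  251.] [[441.  92.]]
   [ 601. -400.  199.] [[410. 114.]]
   [ 616. -300.  148.] [[378. 138.]]
   [ 632. -200.   97.] [[344. 163.]]
   [ 639. -150.   71.] [[327. 177.]]
   [ 647. -100.   46.] [[309. 190.]]
   [655. -50.  20.] [[290. 204.]]
   [662.   0.  -6.] [[272. 218.]]
   [670.  50. -31.] [[253. 232.]]
(320, 415)
   [ 583. -500.   55.] [[433. 161.]]
   [ 597. -400.  -47.] [[402. 201.]]
   [ 612. -300. -148.] [[370. 240.]]
   [ 627. -200. -250.] [[339. 280.]]
   [ 634. -150. -301.] [[323. 300.]]
   [ 641. -100. -352.] [[307. 319.]]
   [ 649.  -50. -402.] [[292. 339.]]
   [ 656.    0. -453.] [[276. 358.]]
   [ 663.   50. -504.] [[261. 376.]]
[ 590.7 -445.9    0. ] [ 909.2 -440.3    0. ] [ 558.8 -320.     0. ]
```

View pics/c3.png

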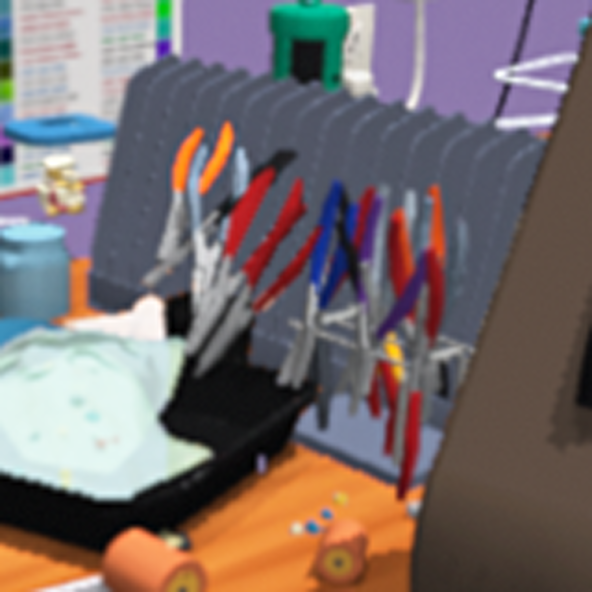

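```bash
cat >> h.py <<'E'
from scipy.spatial.transform import Rotation as Ro
def rel(target,rot):
    s=env.state(); R0=Ro.from_euler('xyz',s["tcp_rot"]); R1=Ro.from_euler('xyz',rot)
    print("slide",(R0.inv().apply(np.array(target)-s["eef_pos"])/1000).round(4),"dr",(R0.inv()*R1).as_rotvec().round(4),"t",s["t"],"pos",s["eef_pos"].round(1),"rot",s["tcp_rot"].round(3),"F",s["ft_force"].round(1),"op",round(s["opening"],2))
E
python3 - <<'E'
from h import *
for uv in [(222,265),(226,258),(255,278),(258,288)]: print(onz("side",uv,20),onz("side",uv,0))
m=optics.camera_model("wrist");s=env.state();R=Ro.from_euler('xyz',s["tcp_rot"])
print("wristcam in tool",R.inv().apply(-m["R"].T@m["t"]-s["eef_pos"]))
print(R.inv().apply(m["R"][2]))
rel((140,-420,270),s["tcp_rot"])
E
```

```text
[ 443.  -104.8   20. ] [439.1 -68.4   0. ]
[448.  -77.6  20. ] [444.4 -39.9   0. ]
[ 504.1 -150.2   20. ] [ 503.1 -115.8    0. ]
[ 510. -183.   20.] [ 509.2 -150.2    0. ]
wristcam in tool [-6.71364589e+01 -2.09489366e+02 -5.66680820e-04]
[ 2.41029255e-01  9.70517729e-01 -4.86551226e-04]
slide [-0.0168 -0.0945 -0.1825] dr [0. 0. 0.] t 0.15 pos [ 175.  -599.8  175.3] rot [-1.572  0.    -2.858] F [-0.7 -0.7  0.9] op 1.0
```

Call:
drive_tool([
  {"slide": [-0.017,-0.095,-0.183],"dr": [0,0,0],"fingers": 0},
  {"slide": [-0.017,-0.095,-0.183],"dr": [0,0,0],"fingers": 0},
  {"slide": [-0.017,-0.095,-0.183],"dr": [0,0,0],"fingers": 0},
  {"slide": [-0.017,-0.095,-0.183],"dr": [0,0,0],"fingers": 0},
  {"slide": [-0.017,-0.095,-0.183],"dr": [0,0,0],"fingers": 0},
])

```text
t: 0.57
eef_pos: [139.7, -417.5, 271.2]
tcp_rot: [-1.571, 0.0, -2.858]
ft_force: [-0.9, -0.5, 1.5]
opening: 0.708
```

Run:
```python
from h import *
rel((345,-270,280),(-np.pi/2,0,np.radians(-125)))
```

```text
slide [-0.2384 -0.0088 -0.0841] dr [ 5.000e-04 -6.761e-01 -2.000e-04] t 0.5667 pos [ 139.7 -417.5  271.2] rot [-1.571  0.    -2.858] F [-0.9 -0.5  1.5] op 0.71
```

Call:
drive_tool([
  {"slide": [-0.048,-0.002,-0.017],"dr": [0,-0.12,0],"fingers": 0},
  {"slide": [-0.087,-0.004,-0.031],"dr": [0,-0.24,0],"fingers": 0},
  {"slide": [-0.126,-0.006,-0.045],"dr": [0,-0.36,0],"fingers": 0},
  {"slide": [-0.165,-0.008,-0.058],"dr": [0,-0.48,0],"fingers": 0},
  {"slide": [-0.204,-0.009,-0.072],"dr": [0,-0.6,0],"fingers": 0},
])

```text
t: 0.98
eef_pos: [310.3, -296.7, 279.9]
tcp_rot: [-1.57, -0.0, -2.253]
ft_force: [-0.2, -1.4, -0.3]
opening: 0.355
```

Run:
```python
from h import *
rel((507,-40,260),(-np.pi/2,0,np.radians(-87.3)))
```

```text
slide [-0.3233  0.0198 -0.009 ] dr [-7.000e-04 -7.288e-01  6.000e-04] t 0.9833 pos [ 310.3 -296.7  279.9] rot [-1.57  -0.    -2.253] F [-0.2 -1.4 -0.3] op 0.35
```

Call:
drive_tool([
  {"slide": [-0.04,0,-0.001],"dr": [0,-0.12,0],"fingers": 0},
  {"slide": [-0.08,0,-0.002],"dr": [0,-0.24,0],"fingers": 0},
  {"slide": [-0.12,0,-0.003],"dr": [0,-0.36,0],"fingers": 0},
  {"slide": [-0.16,0,-0.005],"dr": [0,-0.48,0],"fingers": 0},
  {"slide": [-0.2,0,-0.006],"dr": [0,-0.6,0],"fingers": 0},
])

```text
t: 1.4
eef_pos: [432.0, -137.7, 279.6]
tcp_rot: [-1.571, -0.0, -1.652]
ft_force: [0.5, -0.8, -0.4]
opening: 0.025
```

Run:
```python
from h import *
rel((507,-45,240),(-np.pi/2,0,np.radians(-87.3)))
```

```text
slide [-0.0984  0.0396  0.0672] dr [-1.000e-04 -1.281e-01  2.000e-04] t 1.4 pos [ 432.  -137.7  279.6] rot [-1.571 -0.    -1.652] F [ 0.5 -0.8 -0.4] op 0.02
```

Call:
drive_tool([
  {"slide": [-0.033,0.013,0.022],"dr": [0,-0.1,0],"fingers": 0},
  {"slide": [-0.06,0.025,0.042],"dr": [0,-0.128,0],"fingers": 0},
  {"slide": [-0.098,0.04,0.067],"dr": [0,-0.128,0],"fingers": 0},
  {"slide": [-0.098,0.04,0.067],"dr": [0,-0.128,0],"fingers": 0},
  {"slide": [-0.098,0.04,0.067],"dr": [0,-0.128,0],"fingers": 0},
])

```text
t: 1.82
eef_pos: [507.0, -46.1, 238.2]
tcp_rot: [-1.573, 0.001, -1.527]
ft_force: [-0.6, 0.0, 0.6]
opening: 0.004
```

Run:
```python
from h import *
import pickle
m=optics.camera_model("wrist"); pickle.dump(m,open("m1.pkl","wb"))
im=optics.read_camera("wrist"); cv2.imwrite("pics/w1.png",im[:,:,::-1])
s=env.state(); print(s["eef_pos"],s["tcp_rot"],s["t"])
```

```text
[506.47063903 -47.33509641 238.96352523] [-1.57221453e+00  1.21557048e-04 -1.52781488e+00] 1.8667
```

View pics/w1.png

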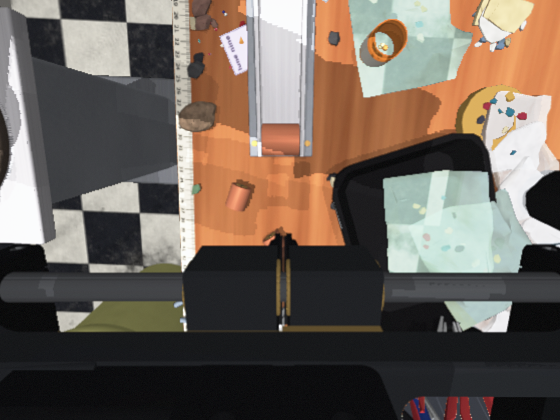

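Run:
```python
from h import *
a=cv2.imread("pics/w1.png")[60:260,190:370]
cv2.imwrite("pics/c4.png",cv2.resize(a,None,fx=3,fy=3,interpolation=cv2.INTER_CUBIC))
```

```text
(no output)
```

View pics/c4.png

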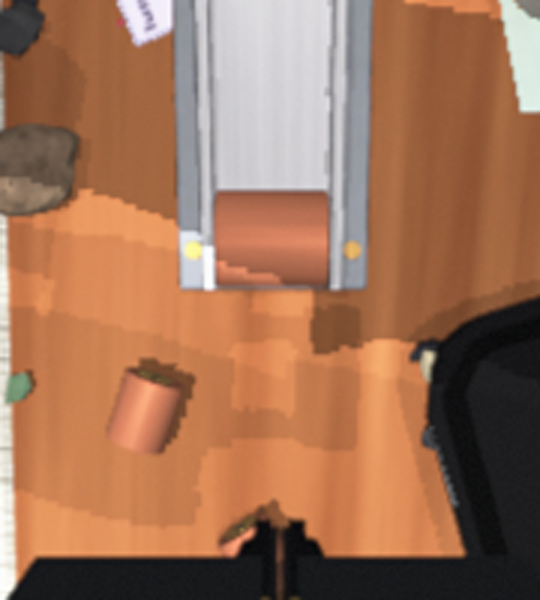

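Run:
```python
from h import *
import pickle
m=pickle.load(open("m1.pkl","rb"))
C=lambda u,v:(190+u/3-.33,60+v/3-.33)
for p,z in [((180,289),4),((366,289),4),((180,289),0),((366,289),0),((173,3),4),((372,3),4),((216,238),55),((329,238),55)]: print(p,z,onz("w",C(*p),z,m))
# roller silhouette: tangent rays -> center line at z=44
a=ray("w",C(272.5,190),m);b=ray("w",C(272.5,286),m); print(a,b)
# in the y-z plane (approx), bisector
c=a[0];d=a[1]+b[1]; print("centre by bisector at z=44",c+d*(44-c[2])/d[2])
ang=np.arccos(a[1]@b[1]); print("dist from radius20",20/np.sin(ang/2), np.linalg.norm(d*(44-c[2])/d[2]))
L=ray("w",C(216,238),m);Rr=ray("w",C(329,238),m)
O=np.array([504.6,11,44.])
for q in(-143,-119,-134,85,101):
    pass
```

```text
(180, 289) 4 [458.3 -13.3   4. ]
(366, 289) 4 [544.9  -9.6   4. ]
(180, 289) 0 [457.9 -13.6   0. ]
(366, 289) 0 [545.2  -9.8   0. ]
(173, 3) 4 [453.1 109.3   4. ]
(372, 3) 4 [539.5 113.    4. ]
(216, 238) 55 [477.9  11.8  55. ]
(329, 238) 55 [523.8  13.8  55. ]
(array([504.29372067,  21.00499831, 447.73045015]), array([-0.01075186,  0.0269623 , -0.99957863])) (array([504.29372067,  21.00499831, 447.73045015]), array([-0.00674713, -0.06981391, -0.99753721]))
centre by bisector at z=44 [500.75618102  12.34225543  44.        ]
dist from radius20 412.87959669793474 403.83887094039784
```

Run:
```python
from h import *
rel((502.3,-29,42),(-np.pi/2,0,np.radians(-87.55)))
```

```text
slide [-0.0185  0.197  -0.0031] dr [ 0.0014  0.0002 -0.0001] t 1.8667 pos [506.5 -47.3 239. ] rot [-1.572  0.    -1.528] F [-0.2  0.1 -0.2] op 0.0
```

Call:
drive_tool([
  {"slide": [-0.016,0.04,-0.003],"dr": [0,0,0],"fingers": 0},
  {"slide": [-0.016,0.08,-0.003],"dr": [0,0,0],"fingers": 0},
  {"slide": [-0.016,0.12,-0.003],"dr": [0,0,0],"fingers": 0},
  {"slide": [-0.016,0.155,-0.003],"dr": [0,0,0],"fingers": 0},
  {"slide": [-0.016,0.155,-0.003],"dr": [0,0,0],"fingers": 0},
])

```text
t: 2.28
eef_pos: [499.6, -32.9, 80.2]
tcp_rot: [-1.579, 0.002, -1.531]
ft_force: [-0.8, -0.2, -0.1]
opening: 0.003
```

Run:
```python
from h import *
rel((502,-29,41),(-np.pi/2,0,np.radians(-87.55)))
im=optics.read_camera("wrist"); cv2.imwrite("pics/w2.png",im[:,:,::-1])
```

```text
slide [-0.0037  0.0392  0.0028] dr [ 0.0078 -0.0034 -0.0016] t 2.2833 pos [499.6 -32.9  80.2] rot [-1.579  0.002 -1.531] F [-0.8 -0.2 -0.1] op 0.0
```

View pics/w2.png

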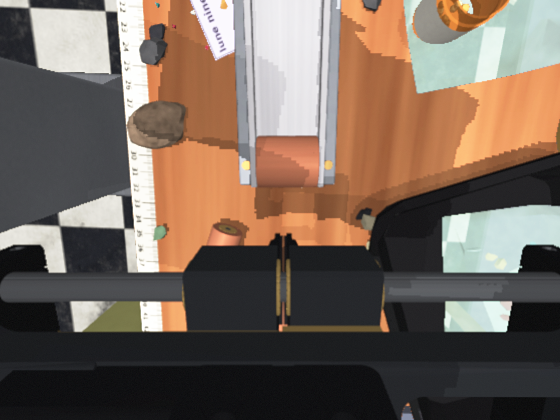

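Call:
drive_tool([
  {"slide": [-0.001,0.02,0.002],"dr": [0.005,0,0],"fingers": 0},
  {"slide": [-0.001,0.039,0.002],"dr": [0.005,0,0],"fingers": 0},
  {"slide": [-0.001,0.039,0.002],"dr": [0.005,0,0],"fingers": 0},
])

```text
t: 2.58
eef_pos: [504.8, -31.8, 45.8]
tcp_rot: [-1.566, -0.0, -1.531]
ft_force: [0.1, 0.3, 0.1]
opening: 0.007
```

Run:
```python
from h import *
u=np.array([-.0427,.9991]);O=np.array([495.5,131.4])
s=env.state(); d=s["eef_pos"][:2]-O; print("gutter",d@u,d@[u[1],-u[0]],s["eef_pos"])
rel((502,-29,41),(-np.pi/2,0,np.radians(-87.55)))
im=optics.read_camera("wrist"); cv2.imwrite("pics/w3.png",im[:,:,::-1])
im=optics.read_camera("side"); cv2.imwrite("pics/s3.png",cv2.resize(im[170:290,180:360,::-1],None,fx=4,fy=4))
```

```text
gutter -163.4410191689136 2.3439805500055266 [504.82057786 -31.78990141  45.82869665]
slide [-0.0029  0.0048 -0.0027] dr [-0.0046 -0.0028  0.0001] t 2.5833 pos [504.8 -31.8  45.8] rot [-1.566 -0.    -1.531] F [0.1 0.3 0.1] op 0.01
```

View pics/w3.png

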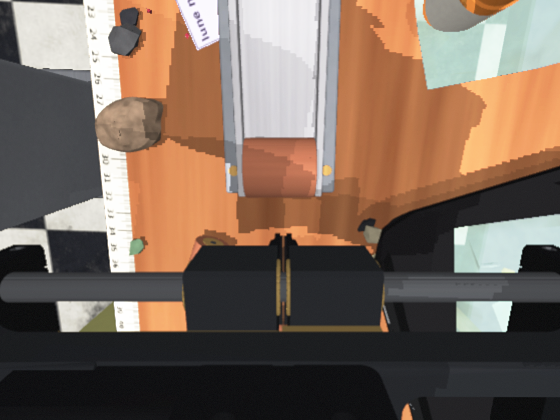

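View pics/s3.png

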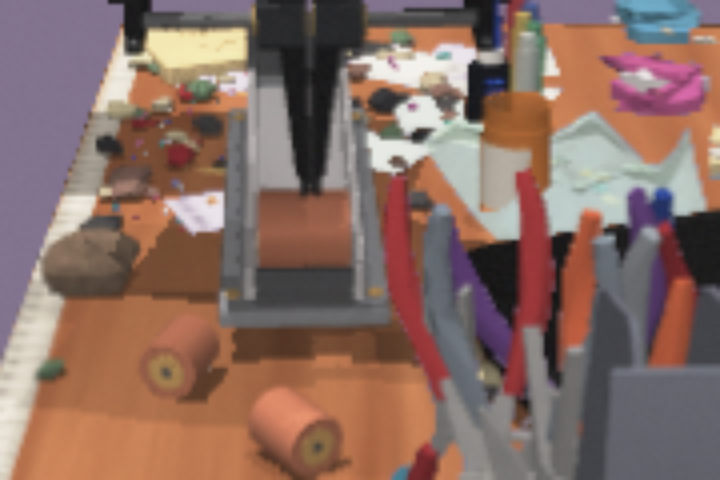

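Run:
```python
from h import *
s=env.state(); print(s["eef_pos"],proj("side",s["eef_pos"]),proj("side",[500.7,12.3,44]),proj("side",[500.7,12.3,64]))
m=optics.camera_model("wrist"); print(proj("w",s["eef_pos"],m),proj("w",[500.7,12.3,44],m))
c=-m["R"].T@m["t"]; print(c)
for z in (46,80,60): print(onz("side",(257.5,218),z))
rel((502,-29,41),(-np.pi/2,0,np.radians(-87.55)))
```

```text
[505.69028401 -31.6855718   47.57371415] [[257.50373746 234.38667491]] [[255.53583513 226.6745228 ]] [[255.51413861 217.53244097]]
[[283.24558221 231.10336901]] [[278.39183077 167.23901313]]
[501.39103669  35.59727443 257.00503289]
[503.7  51.9  46. ]
[505.6 -27.2  80. ]
[504.5  19.3  60. ]
slide [-0.0028  0.0065 -0.0036] dr [-0.0067 -0.0025  0.0006] t 2.6833 pos [505.7 -31.7  47.6] rot [-1.564e+00 -1.000e-03 -1.531e+00] F [ 1.4 -0.6 -0.4] op 0.01
```

Run:
```python
from h import *
im=optics.read_camera("side")
cv2.imwrite("pics/s4.png",cv2.resize(im[165:250,215:300,::-1],None,fx=7,fy=7,interpolation=cv2.INTER_NEAREST))
im=optics.read_camera("scene")
cv2.imwrite("pics/sc4.png",cv2.resize(im[150:290,200:400,::-1],None,fx=4,fy=4,interpolation=cv2.INTER_CUBIC))
```

```text
(no output)
```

View pics/s4.png

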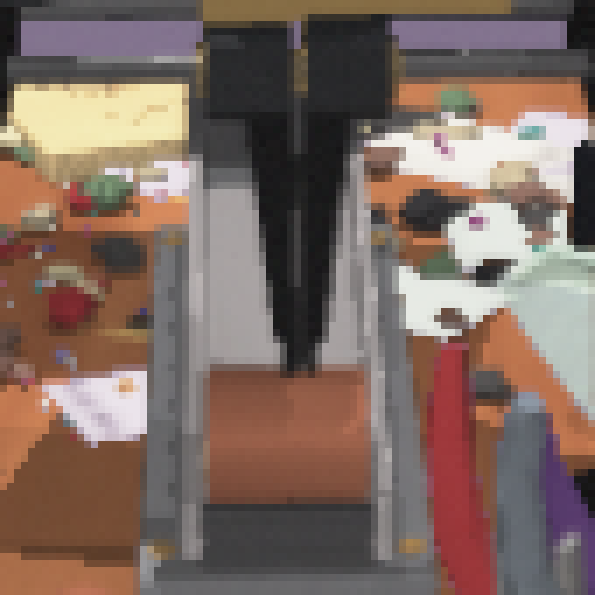

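View pics/sc4.png

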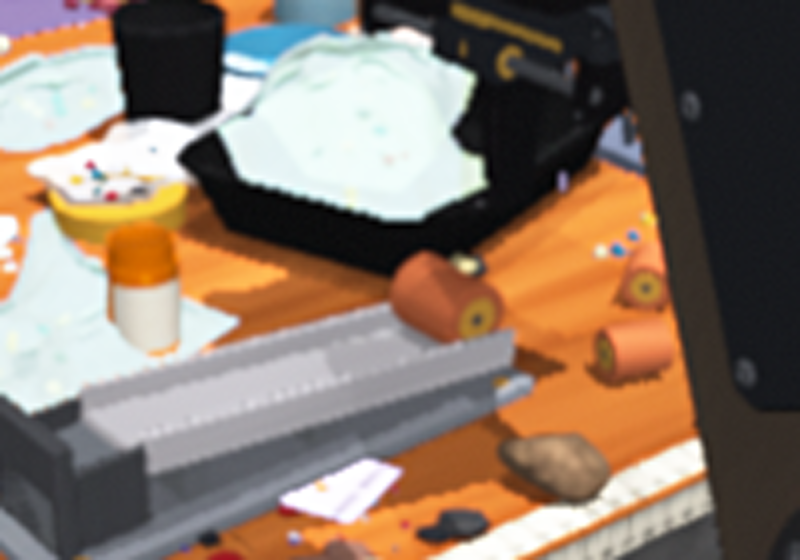

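Run:
```python
from h import *
s=env.state(); p=s["eef_pos"]; print(p)
for dz in(0,20,35,60): print(dz,proj("scene",p+[0,0,dz]),proj("side",p+[0,0,dz]),proj("w",p+[0,0,dz],optics.camera_model("wrist")))
im=optics.read_camera("scene")[130:260,290:360,::-1]
im=cv2.convertScaleAbs(im,alpha=3,beta=20)
cv2.imwrite("pics/sc5.png",cv2.resize(im,None,fx=4.5,fy=4.5,interpolation=cv2.INTER_NEAREST))
```

```text
[505.94324442 -31.49593068  47.68629884]
0 [[325.41594985 217.51970957]] [[257.63732123 234.29294398]] [[283.27062356 231.13284082]]
20 [[325.74549021 209.02562502]] [[257.63031298 224.80546048]] [[283.55452485 240.77272929]]
35 [[325.99399402 202.54903353]] [[257.62599369 217.58715348]] [[283.80644251 249.32665054]]
60 [[326.41053327 191.54998435]] [[257.62066908 205.36036803]] [[284.32741836 267.01661974]]
```

View pics/sc5.png

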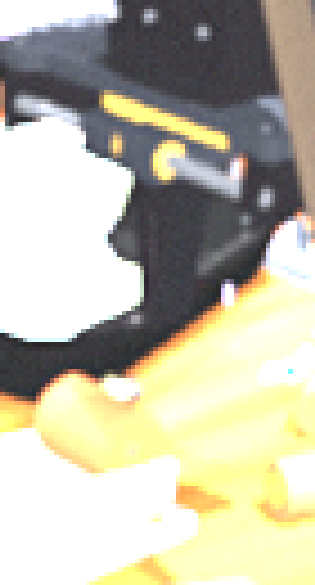

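Run:
```python
from h import *
import pickle
m=optics.camera_model("wrist"); im=optics.read_camera("wrist")
cv2.imwrite("pics/w4.png",cv2.resize(im[100:260,200:360,::-1],None,fx=3.7,fy=3.7,interpolation=cv2.INTER_CUBIC))
pickle.dump(m,open("m4.pkl","wb"))
for i in range(3): s=env.state(); print(s["t"],s["eef_pos"],s["tcp_rot"],s["qvel"].round(3),s["ft_force"])
m2=optics.camera_model("wrist"); print(-m2["R"].T@m2["t"])
```

```text
2.8833 [505.68040556 -31.25310762  47.1301715 ] [-1.56337886e+00 -6.72737540e-04 -1.52997623e+00] [ 0.004  0.011  0.008  0.    -0.009  0.   ] [0.12091136 0.56798614 0.96148905]
2.8833 [505.68040556 -31.25310762  47.1301715 ] [-1.56337886e+00 -6.72737540e-04 -1.52997623e+00] [ 0.004  0.011  0.008  0.    -0.009  0.   ] [0.12091136 0.56798614 0.96148905]
2.8833 [505.68040556 -31.25310762  47.1301715 ] [-1.56337886e+00 -6.72737540e-04 -1.52997623e+00] [ 0.004  0.011  0.008  0.    -0.009  0.   ] [0.12091136 0.56798614 0.96148905]
[501.18484624  36.0561424  256.54643417]
```

View pics/w4.png

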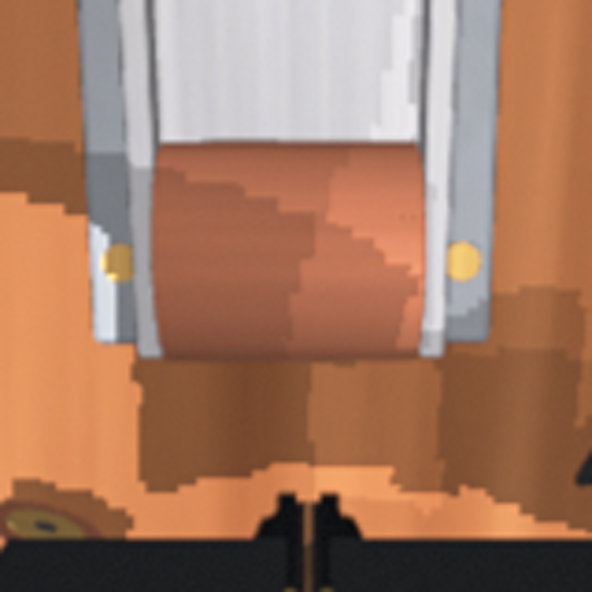

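Call:
drive_tool([
  {"slide": [0,0.01,-0.003],"dr": [-0.006,0,0],"fingers": 0},
  {"slide": [0,0.02,-0.004],"dr": [-0.006,0,0],"fingers": 0},
  {"slide": [0,0.026,-0.004],"dr": [-0.006,0,0],"fingers": 0},
  {"slide": [0,0.026,-0.004],"dr": [-0.006,0,0],"fingers": 0},
])

```text
t: 3.22
eef_pos: [500.4, -31.0, 18.3]
tcp_rot: [-1.574, 0.0, -1.53]
ft_force: [-0.4, 0.7, -0.5]
opening: 0.0
```

```bash
cat > v.py <<'E'
from h import *
import sys
k=sys.argv[1]
s=env.state(); p=s["eef_pos"]
u=np.array([-.0427,.9991]);O=np.array([495.5,131.4]); d=p[:2]-O
print(s["t"],p.round(1),s["tcp_rot"].round(3),s["ft_force"].round(1),"gutter",(d@u).round(1),(d@[u[1],-u[0]]).round(1))
print(proj("side",p),proj("scene",p))
im=optics.read_camera("side"); cv2.imwrite(f"pics/side{k}.png",cv2.resize(im[165:250,215:300,::-1],None,fx=7,fy=7,interpolation=cv2.INTER_NEAREST))
im=optics.read_camera("scene")
cv2.imwrite(f"pics/scene{k}.png",cv2.resize(im[150:290,200:400,::-1],None,fx=4,fy=4,interpolation=cv2.INTER_CUBIC))
E
python3 v.py 5
```

```text
3.2167 [500.4 -31.   18.3] [-1.574  0.    -1.53 ] [-0.4  0.7 -0.5] gutter -162.5 -2.1
[[254.7957344  247.80193871]] [[326.45945834 230.75705384]]
```

View pics/side5.png

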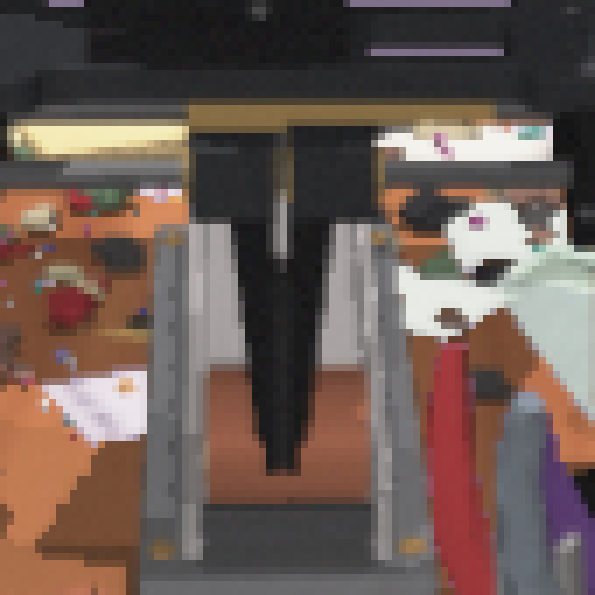

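View pics/scene5.png

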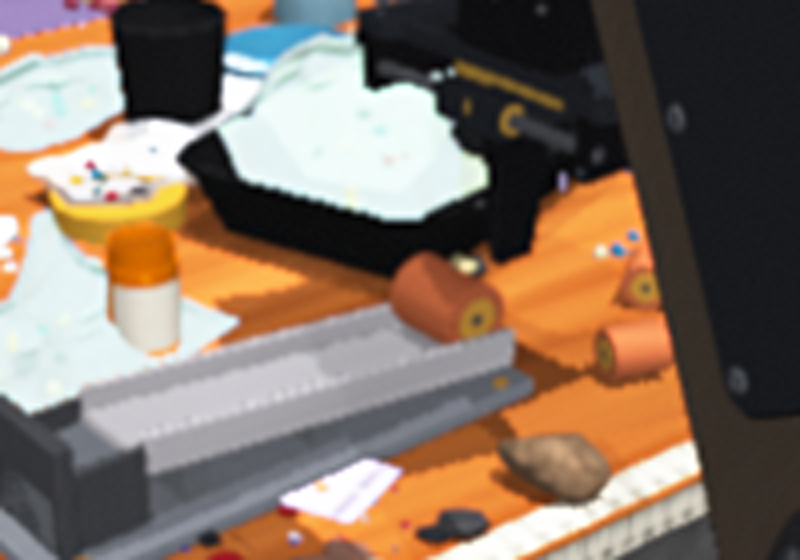

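Run:
```python
from h import *
c1,d1=ray("scene",(326.5,214.5));c2,d2=ray("side",(254.8,232.6))
t=np.linalg.lstsq(np.c_[d1,-d2],c2-c1,rcond=None)[0]; print(c1+d1*t[0],c2+d2*t[1])
rel((502,-28,9),(-np.pi/2,0,np.radians(-87.55)))
```

```text
[503.9105994  -32.40887977  55.37225275] [500.56057079 -33.91334714  52.35309829]
slide [-0.003   0.0103  0.0012] dr [ 0.0017 -0.0017 -0.0001] t 3.3167 pos [501.  -31.1  19.3] rot [-1.572  0.    -1.53 ] F [-0.  -0.4  0.7] op 0.01
```

Call:
drive_tool([
  {"slide": [0,0.006,0.001],"dr": [0,0,0],"fingers": 0},
  {"slide": [-0.002,0.012,0.001],"dr": [0,0,0],"fingers": 0},
  {"slide": [-0.005,0.012,0.001],"dr": [0,0,0],"fingers": 0},
  {"slide": [-0.008,0.012,0.001],"dr": [0,0,0],"fingers": 0},
  {"slide": [-0.008,0.012,0.001],"dr": [0,0,0],"fingers": 0},
])

```text
t: 3.73
eef_pos: [501.6, -22.5, 7.4]
tcp_rot: [-1.572, 0.0, -1.529]
ft_force: [-0.0, 1.0, 0.2]
opening: 0.002
```

```bash
python3 v.py 6
```

```text
3.7333 [501.6 -22.5   7.4] [-1.572  0.    -1.529] [-0.   1.   0.2] gutter -154.0 -0.5
[[255.55714475 250.79743055]] [[322.90425447 236.12109928]]
```

View pics/side6.png

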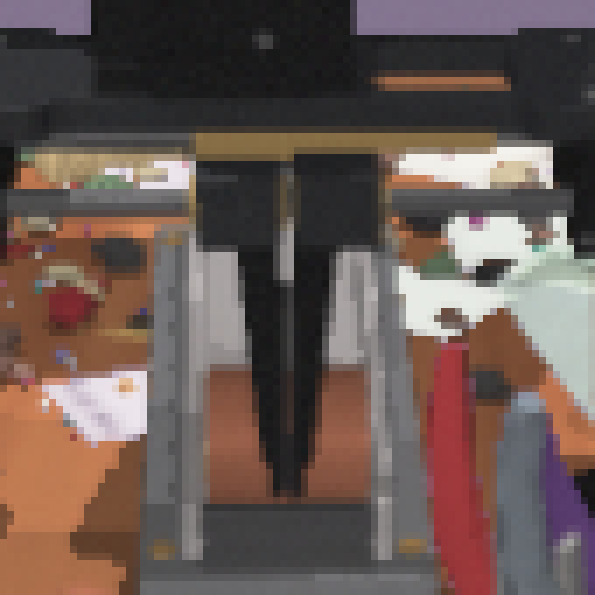

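View pics/scene6.png

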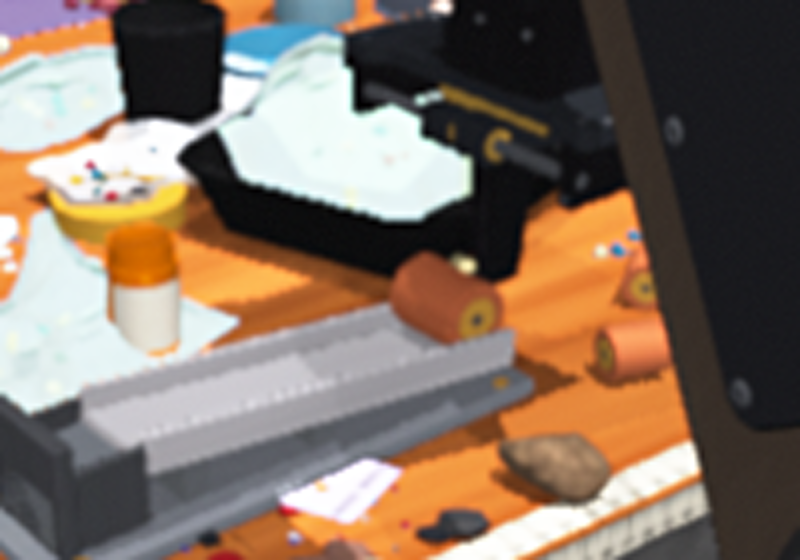

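Call:
drive_tool([
  {"slide": [-0.003,0,0],"dr": [0,0,0],"fingers": 0},
  {"slide": [-0.006,0,0],"dr": [0,0,0],"fingers": 0},
  {"slide": [-0.01,-0.0005,0],"dr": [0,0,0],"fingers": 0},
  {"slide": [-0.014,-0.001,0],"dr": [0,0,0],"fingers": 0},
  {"slide": [-0.018,-0.0014,0],"dr": [0,0,0],"fingers": 0},
])

```text
t: 4.25
eef_pos: [501.0, -4.7, 9.0]
tcp_rot: [-1.572, -0.0, -1.53]
ft_force: [0.1, -0.7, 0.9]
opening: 0.005
```

```bash
python3 v.py 7
```

```text
4.25 [501.   -4.7   9. ] [-1.572 -0.    -1.53 ] [ 0.1 -0.7  0.9] gutter -136.2 -0.3
[[255.50178561 246.04994366]] [[316.71512673 238.02822449]]
```

View pics/scene7.png

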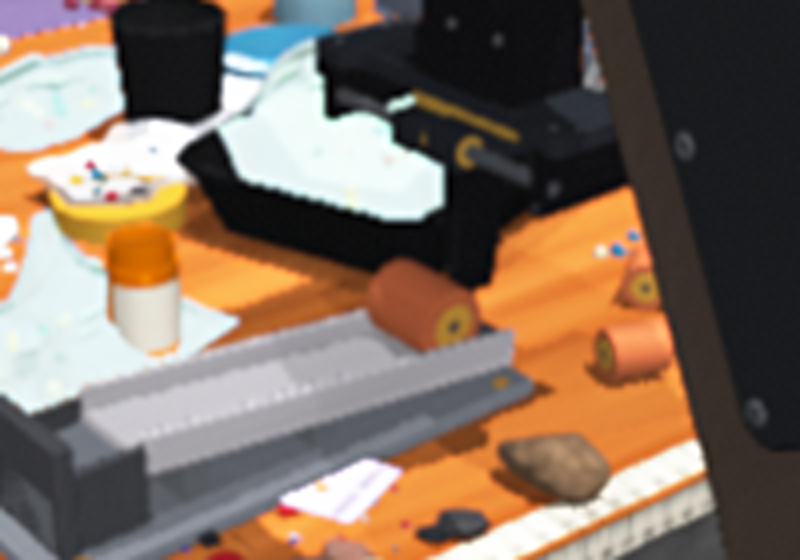

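View pics/side7.png

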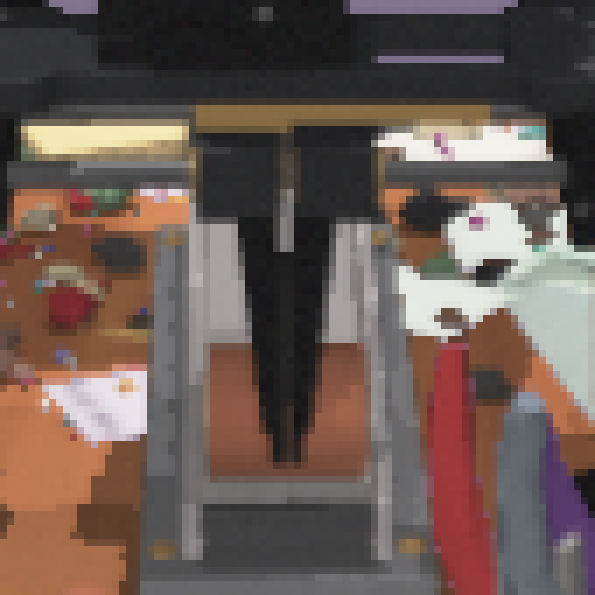

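Call:
drive_tool([
  {"slide": [-0.005,-0.0008,0],"dr": [0,0,0],"fingers": 0},
  {"slide": [-0.01,-0.0016,0],"dr": [0,0,0],"fingers": 0},
  {"slide": [-0.015,-0.0024,0],"dr": [0,0,0],"fingers": 0},
  {"slide": [-0.02,-0.003,0],"dr": [0,0,0],"fingers": 0},
  {"slide": [-0.025,-0.0036,0],"dr": [0,0,0],"fingers": 0},
])

```text
t: 4.77
eef_pos: [499.9, 20.4, 12.6]
tcp_rot: [-1.572, -0.0, -1.53]
ft_force: [0.0, -1.6, 0.4]
opening: 0.002
```

Call:
drive_tool([
  {"slide": [-0.005,-0.0006,0],"dr": [0,0,0],"fingers": 0},
  {"slide": [-0.01,-0.0011,0],"dr": [0,0,0],"fingers": 0},
  {"slide": [-0.015,-0.0016,0],"dr": [0,0,0],"fingers": 0},
  {"slide": [-0.02,-0.0021,0],"dr": [0,0,0],"fingers": 0},
  {"slide": [-0.025,-0.0026,0],"dr": [0,0,0],"fingers": 0},
])

```text
t: 5.18
eef_pos: [498.9, 45.4, 15.1]
tcp_rot: [-1.572, -0.0, -1.53]
ft_force: [-0.1, -2.7, -0.2]
opening: 0.004
```

```bash
python3 v.py 8
```

```text
5.1833 [498.9  45.4  15.1] [-1.572 -0.    -1.53 ] [-0.1 -2.7 -0.2] gutter -86.1 -0.3
[[255.14349047 232.75908106]] [[298.69928347 242.98483944]]
```

View pics/scene8.png

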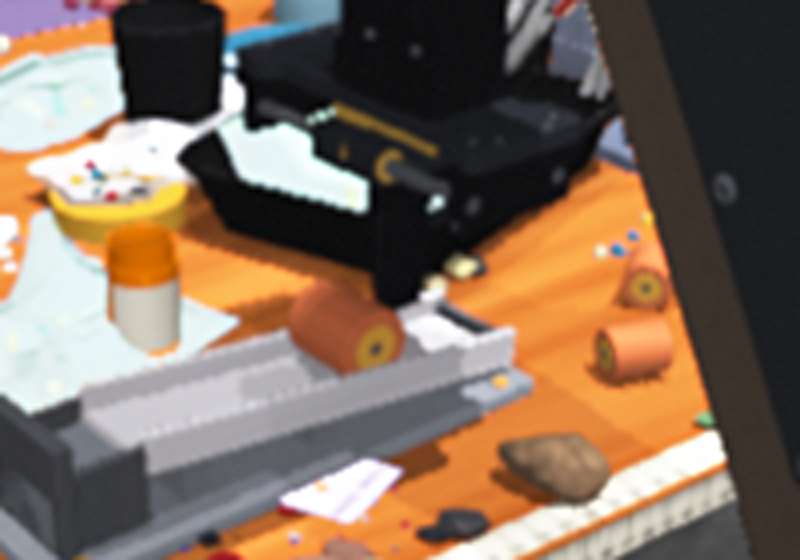

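Call:
drive_tool([
  {"slide": [-0.005,-0.0006,0],"dr": [0,0,0],"fingers": 0},
  {"slide": [-0.01,-0.0011,0],"dr": [0,0,0],"fingers": 0},
  {"slide": [-0.015,-0.0016,0],"dr": [0,0,0],"fingers": 0},
  {"slide": [-0.02,-0.0021,0],"dr": [0,0,0],"fingers": 0},
  {"slide": [-0.025,-0.0026,0],"dr": [0,0,0],"fingers": 0},
])

```text
t: 5.7
eef_pos: [497.9, 70.3, 17.7]
tcp_rot: [-1.572, -0.0, -1.53]
ft_force: [-1.2, -1.2, 1.1]
opening: 0.009
```

Call:
drive_tool([
  {"slide": [-0.005,-0.0006,0],"dr": [0,0,0],"fingers": 0},
  {"slide": [-0.01,-0.0011,0],"dr": [0,0,0],"fingers": 0},
  {"slide": [-0.015,-0.0016,0],"dr": [0,0,0],"fingers": 0},
  {"slide": [-0.02,-0.0021,0],"dr": [0,0,0],"fingers": 0},
  {"slide": [-0.025,-0.0026,0],"dr": [0,0,0],"fingers": 0},
])

```text
t: 6.12
eef_pos: [496.9, 95.3, 20.3]
tcp_rot: [-1.572, -0.0, -1.53]
ft_force: [0.5, -1.9, -0.1]
opening: 0.006
```

```bash
python3 v.py 9
```

```text
6.1167 [496.9  95.3  20.3] [-1.572 -0.    -1.53 ] [ 0.5 -1.9 -0.1] gutter -36.1 -0.2
[[254.83147479 220.94234677]] [[279.46908244 248.63252187]]
```

View pics/scene9.png

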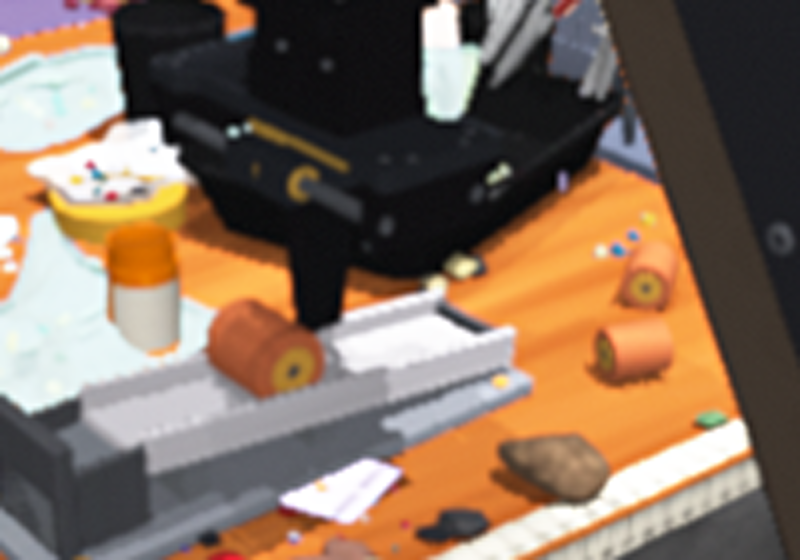

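Call:
drive_tool([
  {"slide": [-0.005,-0.0006,0],"dr": [0,0,0],"fingers": 0},
  {"slide": [-0.01,-0.0011,0],"dr": [0,0,0],"fingers": 0},
  {"slide": [-0.015,-0.0016,0],"dr": [0,0,0],"fingers": 0},
  {"slide": [-0.02,-0.0021,0],"dr": [0,0,0],"fingers": 0},
  {"slide": [-0.025,-0.0026,0],"dr": [0,0,0],"fingers": 0},
])

```text
t: 6.63
eef_pos: [495.8, 120.3, 22.9]
tcp_rot: [-1.572, -0.0, -1.53]
ft_force: [-0.3, -0.0, 1.0]
opening: 0.004
```

Call:
drive_tool([
  {"slide": [-0.005,-0.0006,0],"dr": [0,0,0],"fingers": 0},
  {"slide": [-0.01,-0.0011,0],"dr": [0,0,0],"fingers": 0},
  {"slide": [-0.015,-0.0016,0],"dr": [0,0,0],"fingers": 0},
  {"slide": [-0.02,-0.0021,0],"dr": [0,0,0],"fingers": 0},
  {"slide": [-0.025,-0.0026,0],"dr": [0,0,0],"fingers": 0},
])

```text
t: 7.05
eef_pos: [494.8, 145.3, 25.5]
tcp_rot: [-1.572, -0.0, -1.53]
ft_force: [-0.1, -0.7, 1.2]
opening: 0.005
```

```bash
python3 v.py 10
```

```text
7.05 [494.8 145.3  25.5] [-1.572 -0.    -1.53 ] [-0.1 -0.7  1.2] gutter 13.9 -0.1
[[254.55905391 210.05948379]] [[258.89592195 254.64789039]]
```

View pics/scene10.png

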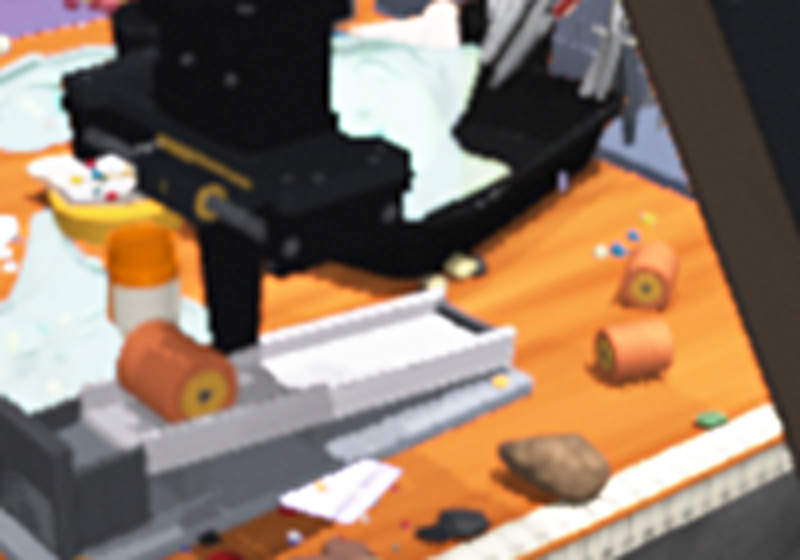

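Call:
drive_tool([
  {"slide": [-0.005,-0.0006,0],"dr": [0,0,0],"fingers": 0},
  {"slide": [-0.01,-0.0011,0],"dr": [0,0,0],"fingers": 0},
  {"slide": [-0.015,-0.0016,0],"dr": [0,0,0],"fingers": 0},
  {"slide": [-0.02,-0.0021,0],"dr": [0,0,0],"fingers": 0},
  {"slide": [-0.025,-0.0026,0],"dr": [0,0,0],"fingers": 0},
])

```text
t: 7.57
eef_pos: [493.8, 170.3, 28.1]
tcp_rot: [-1.572, -0.0, -1.53]
ft_force: [0.1, -1.5, 1.1]
opening: 0.002
```

Call:
drive_tool([
  {"slide": [-0.004,-0.0004,0],"dr": [0,0,0],"fingers": 0},
  {"slide": [-0.008,-0.0008,0],"dr": [0,0,0],"fingers": 0},
  {"slide": [-0.012,-0.0012,0],"dr": [0,0,0],"fingers": 0},
  {"slide": [-0.016,-0.0016,0],"dr": [0,0,0],"fingers": 0},
  {"slide": [-0.019,-0.0018,0],"dr": [0,0,0],"fingers": 0},
])

```text
t: 7.98
eef_pos: [493.0, 189.3, 29.9]
tcp_rot: [-1.572, 0.0, -1.53]
ft_force: [-0.2, 0.4, 0.2]
opening: 0.003
```

```bash
python3 v.py 11
```

```text
7.9833 [493.  189.3  29.9] [-1.572  0.    -1.53 ] [-0.2  0.4  0.2] gutter 57.9 -0.0
[[254.32044628 201.26056366]] [[239.61029048 260.39142367]]
```

View pics/scene11.png

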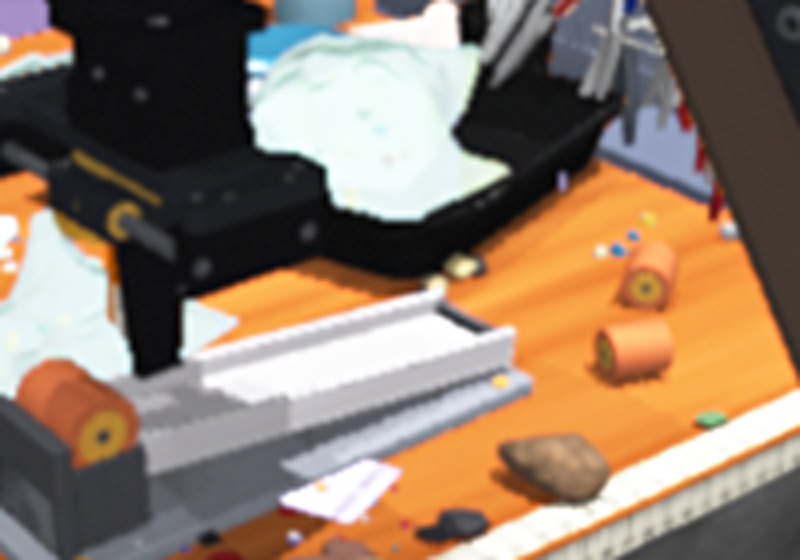

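Call:
drive_tool([
  {"slide": [0.005,0,0],"dr": [0,0,0],"fingers": 0},
  {"slide": [0.01,-0.005,0],"dr": [0,0,0],"fingers": 0},
  {"slide": [0.015,-0.025,0],"dr": [0,0,0],"fingers": 0},
  {"slide": [0.015,-0.055,0],"dr": [0,0,0],"fingers": 0},
  {"slide": [0.015,-0.09,0],"dr": [0,0,0],"fingers": 0},
])

```text
t: 8.5
eef_pos: [492.9, 172.6, 120.1]
tcp_rot: [-1.575, -0.001, -1.531]
ft_force: [0.3, -1.0, -0.2]
opening: 0.003
```

Call:
drive_tool([
  {"slide": [0.03,-0.03,0],"dr": [0,0,0],"fingers": 0},
  {"slide": [0.06,-0.05,0],"dr": [0,0,0],"fingers": 0},
  {"slide": [0.08,-0.05,0],"dr": [0,0,0],"fingers": 0},
  {"slide": [0.08,-0.05,0],"dr": [0,0,0],"fingers": 0},
  {"slide": [0.08,-0.05,0],"dr": [0,0,0],"fingers": 0},
])

```text
t: 8.92
eef_pos: [497.0, 92.6, 170.3]
tcp_rot: [-1.571, 0.0, -1.532]
ft_force: [0.2, -0.3, 0.2]
opening: 0.001
```

```bash
python3 v.py 12
python3 - <<'E'
from h import *
m=optics.camera_model("wrist");im=optics.read_camera("wrist"); cv2.imwrite("pics/w12.png",im[:,:,::-1])
im=optics.read_camera("scene"); cv2.imwrite("pics/sc12.png",cv2.resize(im[190:310,170:390,::-1],None,fx=3.6,fy=3.6,interpolation=cv2.INTER_CUBIC))
u=np.array([-.0427,.9991]);O=np.array([495.5,131.4])
print("pred seat centre",proj("w",np.r_[O+101*u,60],m),proj("scene",np.r_[O+101*u,60]))
hsv=cv2.cvtColor(im,cv2.COLOR_RGB2HSV)
E
```

```text
8.9167 [497.   92.6 170.3] [-1.571  0.    -1.532] [ 0.2 -0.3  0.2] gutter -38.8 -0.2
[[254.70974705 155.02946261]] [[279.71663177 177.82563317]]
pred seat centre [[283.1511723   53.14527305]] [[218.5337842  254.09327655]]
```

View pics/w12.png

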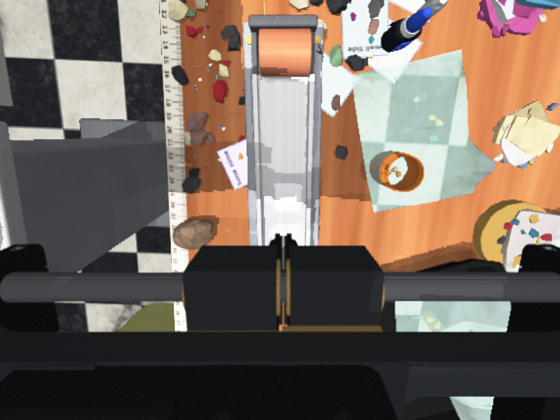

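View pics/sc12.png

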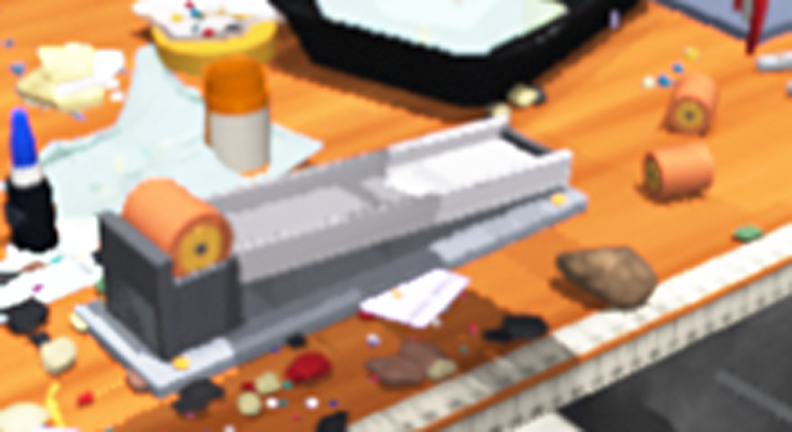

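The roller is in the seat: its centre is at scene pixel (218.6, 252.5), against a predicted (218.5, 254.1). In the wrist view it lies at (285, 52), against the end stop. The jar, bottle and stone stand where they were.

Run:
```python
from h import *
print(env.job_done()); s=env.state(); print(s["t"],s["ft_force"])
```

```text
the job is handed in; nothing more can be done
None
the job is handed in; nothing more can be done
```

The copper roller is in the seat against the end stop. It was still there when I backed the hand off and lifted it clear, and I handed the job in at about 9 s.

I pushed it up the gutter with the closed fingertips from behind, in small steps, with about 1–3 N measured at the wrist. It went over the lip without being gripped or lifted.

**Last checks:**
- **Seat:** the scene camera put the roller within about 2 pixels of the predicted seat position, and the wrist camera also showed it against the stop.
- **Bystanders:** the jar, the bottle and the stone looked unmoved by eye. I did not measure them again.
- **Contact:** nothing was touching the gripper at the end, and the wrist force read about zero.

**One disagreement:** in the pictures the closed fingertips ended about 33 mm above the reported TCP. I checked this in the scene and side views, and the wrist view fitted it too. I set the push height from the pictures, and the roller moved as expected.

The state could not be read after handing in, so I have no check from the final second.

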